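Make up two bracket kits

TASK

Make up the two bracket kits on the bench: put the long curved brace, the long straight post and the round cap in the oblong tray, and the short curved brace and the square block in the square tray. Every part must lie flat on the floor of its tray, none on top of another or on a wall, set down rather than dropped. Leave the short post and the steel angle where they are.

Things in the scene. Friction and masses are not known exactly. Their poses are not given: they have to be found in the camera images.
- oblong_tray: Fixed grey sheet tray, open on top, the longer of the two: outside 150 (x) by 240 (y), 19 high over all; walls and floor 5 thick, so inside 140 by 230, floor 5 above the bench, walls 14 above that floor. Origin at the centre of its underside, y along the long side, z up.
- square_tray: Fixed grey sheet tray, open on top, square: outside 150 by 150, 19 high over all; walls and floor 5 thick, so inside 140 by 140, floor 5 above the bench, walls 14 above that floor. Origin at the centre of its underside, z up.
- long_brace: The larger of two loose curved wooden braces (quarter arches): 26 wide, centre-line radius 90, about 145 from end to end, ends about 35 to the +x side of the origin; 60 g. Origin on the underside at the middle of the arch, centred in its width; x crosses the arch there (the line to grip along: outer, bulging face on -x, both ends bend towards +x), y runs along the arch, z up. Lies flat, 28 high.
- short_brace: The smaller of two loose curved wooden braces (quarter arches): 22 wide, centre-line radius 55, about 95 from end to end, ends about 24 to the +x side of the origin; 30 g. Origin on the underside at the middle of the arch, centred in its width; x crosses the arch there (the line to grip along: outer, bulging face on -x, both ends bend towards +x), y runs along the arch, z up. Lies flat, 28 high.
- long_post: The longer of two straight wooden posts, 28 (x) by 140 (y) with one end narrowed to 20 wide over the last 12; 70 g. Lies flat, 28 high; origin at the centre of its underside, z up. y along its length.
- round_cap: Turned round wooden cap, 44 diameter, upright cylindrical side for its lower 20, stepped in above that to a small knob 16 across at the top; 35 g. Lies flat, 28 high; origin at the centre of its underside, z up. Grip it low: fingertips about 10 above its underside.
- square_block: Square wooden plinth block, 44 by 44 for its lower 22, then a raised 32 by 32 step on top; 40 g. Lies flat, 28 high; origin at the centre of its underside, z up. x and y square to its sides. Grip it low: fingertips about 10 above its underside.
- short_post: The shorter of two straight wooden posts, 28 by 80, 28 high, one end narrowed. It belongs to no kit and stays where it is. Origin at the centre of its underside, y along its length.
- steel_angle: Bare steel angle (L section) 40 (x) by 60 (y), 40 high, metal 4 thick, upright leg along its +x edge. It belongs to no kit and stays where it is. Origin at the centre of its underside.
There are look-alikes about, which are no part of the job. Leave any red look-alike of the long_brace alone. What is shaped like the round_cap but purple is not meant.

How it is judged (in metres and radians):
At the end, for the whole second after the job is handed in: The five kit parts rest flat in their trays: underside within 4.5 mm of the tray floor, tilt under 0.08 rad, origin at least 10 mm inside the inner walls, still. Short post and steel angle within 30 mm of their start (x of long_brace in the frame of oblong_tray between -0.06 and 0.06 m and y of long_brace in the frame of oblong_tray between -0.105 and 0.105 m and z of each of long_brace, long_post, round_cap in the frame of oblong_tray below 0.0095 m and angle between each of long_brace, long_post, round_cap, short_brace, square_block's own z axis and vertical below 0.08 rad and linear speed of each of long_brace, long_post, round_cap, short_brace, square_block below 0.02 m/s and x of long_post in the frame of oblong_tray between -0.06 and 0.06 m and y of long_post in the frame of oblong_tray between -0.105 and 0.105 m and x of round_cap in the frame of oblong_tray between -0.06 and 0.06 m and y of round_cap in the frame of oblong_tray between -0.105 and 0.105 m and x of short_brace in the frame of square_tray between -0.06 and 0.06 m and y of short_brace in the frame of square_tray between -0.06 and 0.06 m and z of each of short_brace, square_block in the frame of square_tray below 0.0095 m and x of square_block in the frame of square_tray between -0.06 and 0.06 m and y of square_block in the frame of square_tray between -0.06 and 0.06 m and distance of each of short_post, steel_angle from where it was at the start of the episode below 0.03 m); the robot touches nothing.
It fails at once if a kit part is let fall: out of the fingers with its underside more than 50 mm above the bench ((contact force between the fingers and long_brace below 0.01 N and height (world z) of long_brace above 0.05 m) or (contact force between the fingers and long_post below 0.01 N and height (world z) of long_post above 0.05 m) or (contact force between the fingers and round_cap below 0.01 N and height (world z) of round_cap above 0.05 m) or (contact force between the fingers and short_brace below 0.01 N and height (world z) of short_brace above 0.05 m) or (contact force between the fingers and square_block below 0.01 N and height (world z) of square_block above 0.05 m)).
It fails at once if the short post or the steel angle is moved more than 30 mm (distance of any of short_post, steel_angle from where it was at the start of the episode above 0.03 m).
It also fails if it takes over 109 s, if anything falls off the work surface, if the arm or the gripper's body presses on something with over 40 N, if the wrist force passes 120 N, or if a joint passes its speed limit or range.

ROBOT

A 6-joint arm with a two-finger parallel gripper is mounted at the origin on the work surface. World frame = base frame: x ahead of the robot, y to its left, z up, the work surface at z = 0. Lengths are in mm, angles in degrees, forces in N, time in s.
With the tool pointing down it reaches from about 350 to 850 mm from the base axis. Payload 8.1 kg.
Tool frame: the origin (TCP) lies midway between the tips of the shut fingers; the grasp point (between the pads) lies 19 mm behind it; z points along the fingers, y is the line along which they close (so a half turn about z gives the same grasp; the last joint's range is limited). The gripper opens to 85 mm and grips with 20 to 120 N. Pads are 22 mm wide; open, the fingers measure 114 mm over their backs; the gripper's body (76 mm by 85 mm) begins 54 mm behind the grasp point. The pads swing forward as they close: fully open they stand 13 mm farther back than shut.
Start: joints at [-77.831, 7.471, 85.268, -0, 87.261, -4.893], TCP at [176.071, -573.589, 231.292] pointing down, gripper open.
Joint ranges: [-169.43, 169.43], [-51.17, 129.36], [1.28, 143.12], [-76.62, 256.62], [0, 156.53], [-152.29, 152.29]. Speed limits (degrees/s): [136.94, 136.94, 159.86, 180, 180, 180].

INTERFACE

Orientations are given as [roll, pitch, yaw] about the fixed x, y, z axes, in that order (R = Rz(yaw) Ry(pitch) Rx(roll)).
In Python, from bench import r gives the robot as it stands. The module is installed in compiled form; this text tells all that it offers.
- The arm moves only by the tool jog_arm, never from a script. Its argument "rows" is a list of rows, each a list of 2 entries, a list of its own where there are three numbers: the shift along the tool's x, y, z in mm, then the turn, a rotation vector about the tool's x, y, z in rad. A call has 1 to 10 rows; each row is the pose to reach, as a shift and turn from the pose commanded when the call began, along the tool's axes at that moment; what a row does not reach only later rows make up. A row lasts 1/10 s, in which the tool goes at most 50 mm and 8.59 degrees, less where a joint would pass 70% of its speed; a pose out of reach is approached as far as the arm can. A call with a gripper value outside its range is refused whole. "grip" is the finger opening in mm, from 0 to 85.4, set as the call begins (left out, the last holds). The fingers move at their own pace and stop on an object; "force" is the grip in N (left out, the last holds). Time passes only in rows, so rows that repeat a pose let the fingers close. It gives the time, the measured TCP pose, the force, the opening and the grip force at its end, in the units of the state.
- r.sense(): the state, without advancing time (a new reading comes with each control period).
- r.snapshot(name): name is "side" or "top"; returns (picture, depth): 400x640x3 uint8, blue, green, red; 400x640 float32, mm along the optical axis (not along the pixel's ray), 0 where there is no reading.
- r.camera_params(name): a dict with "fx", "fy", "cx", "cy" (pixels), "dist_coeffs" ([k1, k2, p1, p2, k3] as OpenCV has them; the pictures are not rectified), "pose" (4x4, takes a point from camera to world coordinates). Camera axes: x right, y down, z forward; pixel columns grow to the right and rows downward; lengths in mm; the calibration is good to about 2 mm. A picture is of the moment at which its call begins. camera_params takes no time and is no camera call.
- r.hand_in(): hands the job in; it is judged then, once.
The state is a dict: "time": time; "joint_pos": joint angles; "qd": joint speeds; "joint_efforts": joint torques, N m; "tool_pos": TCP position; "tcp_rot": TCP orientation; "ft_force": force on the tool from outside, world axes, zero at the start; "wrist_torque": the same for the moment, N m; "finger_gap": finger opening in mm; "grip_force": force on a finger pad.
Only numpy, scipy, OpenCV 4.12 (cv2) and the standard library are available. Lean on these libraries where they do the work, as an engineer would, in place of code of your own. Each camera call takes 0.05 s, during which the arm holds its last target. There are 200 camera calls.

## Working session

There is one attempt and no reset: what is moved stays moved. The work goes in short steps, Python scripts to look and compute and a tool call to move; the robot and the scene stay as the last step left them, time stands still between calls to the robot, and variables do not carry over. Pictures are saved under pics/ and viewed, at most 14 in all, crops included, and the job is handed in when it is done.

Besides the shell and the picture viewer there is one more tool, called after "Emit:" as name([rows], argument=value, ...), one row to a line, values as JSON. jog_arm: Moves the arm, as the interface text tells. Its arguments: {"type":"object","properties":{"rows":{"type":"array"},"grip":{"type":"number"},"force":{"type":"number"}},"required":["rows"]}

```bash
mkdir -p pics
python3 - <<'E'
from bench import r
import cv2, numpy as np
for n in ("top","side"):
    p,d=r.snapshot(n); cv2.imwrite(f"pics/{n}0.png",p); np.save(f"{n}0.npy",d)
    c=r.camera_params(n); print(n,c)
print(r.sense())
E
```

```text
top {'fx': 408.11214986886876, 'fy': 408.11214986886876, 'cx': 314.2197389201416, 'cy': 192.79419310113747, 'dist_coeffs': array([-0.03498475,  0.        ,  0.        ,  0.        ,  0.        ]), 'pose': array([[-1.98049766e-02, -9.97884088e-01,  6.19282691e-02,
         3.94477860e+02],
       [-9.99773793e-01,  2.02467404e-02,  6.51404385e-03,
         7.12687076e+00],
       [-7.75410629e-03, -6.17852500e-02, -9.98059345e-01,
         1.33117382e+03],
       [ 0.00000000e+00,  0.00000000e+00,  0.00000000e+00,
         1.00000000e+00]])}
side {'fx': 399.81068770553316, 'fy': 399.81068770553316, 'cx': 316.77269038962334, 'cy': 198.769593087106, 'dist_coeffs': array([-0.08075026,  0.        ,  0.        ,  0.        ,  0.        ]), 'pose': array([[-9.01104403e-01, -2.64126475e-01,  3.43872156e-01,
         7.48709606e+01],
       [-4.33340591e-01,  5.76115552e-01, -6.93041704e-01,
         8.48100039e+02],
       [-1.50594352e-02, -7.73516694e-01, -6.33596983e-01,
         7.93347750e+02],
       [ 0.00000000e+00,  0.00000000e+00,  0.00000000e+00,
         1.00000000e+00]])}
{'time': 0.1, 'joint_pos': array([-7.78302570e+01,  7.51257040e+00,  8.53241623e+01, -6.25629477e-04,
        8.72622552e+01, -4.89370689e+00]), 'qd': array([ 0.0399259 , -0.12680769, -0.08018846,  0.0069511 ,  0.01798524,
       -0.12211315]), 'joint_efforts': array([ 1.52442470e-03, -5.70952749e+01, -5.01940370e+01, -1.21952148e-04,
        8.21717520e-03,  3.19965443e-05]), 'tool_pos': array([ 175.96160604, -573.08504735,  230.31992626]), 'tcp_rot': array([-1.79901320e+02, -7.82181430e-03,  1.70634736e+01]), 'ft_force': array([0.6106091 , 0.36245072, 0.57156936]), 'wrist_torque': array([ 0.06175137, -0.01756594, -0.0739875 ]), 'grip_force': 0.0, 'finger_gap': 85.49048760475311}
```

View pics/top0.png

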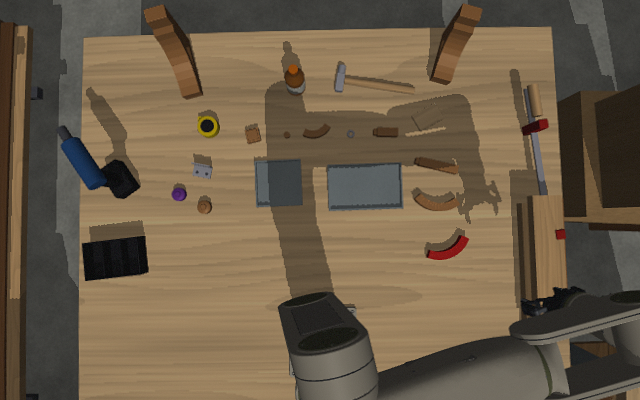

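View pics/side0.png

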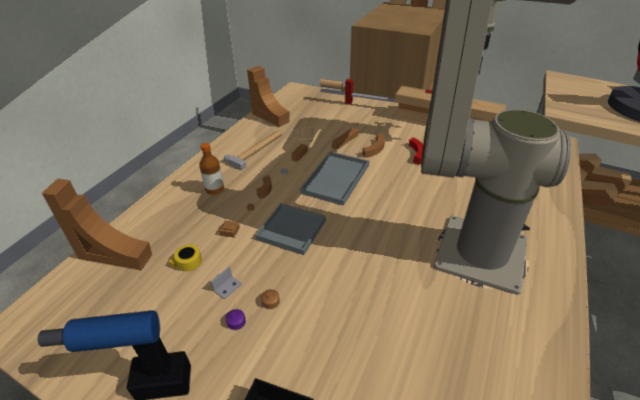

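The top view shows the oblong tray at (365,187), the square tray at (278,183), the long brace at (435,200) and the long post at (436,165). The short post is at (386,132), the short brace at (316,131), the block at (253,134), the cap at (204,206) and the angle at (202,170). The look-alikes are the purple cap at (179,194) and the red brace at (447,247). The side view agrees. Next I measure using the depth-derived height.

```bash
cat > h.py <<'E'
import cv2, numpy as np
from bench import r
def world(n,d):
    c=r.camera_params(n); K=np.array([[c['fx'],0,c['cx']],[0,c['fy'],c['cy']],[0,0,1]])
    h,w=d.shape; uv=np.stack(np.meshgrid(np.arange(w),np.arange(h)),-1).reshape(-1,1,2).astype(np.float64)
    n_=cv2.undistortPoints(uv,K,c['dist_coeffs']).reshape(h,w,2)
    P=np.dstack([n_,np.ones((h,w))])*d[...,None]
    return P@c['pose'][:3,:3].T+c['pose'][:3,3]
def onplane(n,uv,z):
    c=r.camera_params(n); K=np.array([[c['fx'],0,c['cx']],[0,c['fy'],c['cy']],[0,0,1]])
    q=cv2.undistortPoints(np.float64(uv).reshape(-1,1,2),K,c['dist_coeffs']).reshape(-1,2)
    D=np.c_[q,np.ones(len(q))]@c['pose'][:3,:3].T; o=c['pose'][:3,3]
    return (o+D*((z-o[2])/D[:,2])[:,None])
E
python3 - <<'E'
from h import *
d=np.load("top0.npy"); W=world("top",d); z=W[...,2]
print("bench z",np.median(z[215:235,200:250]),z[215:235,200:250].std())
m=((z>10)&(z<60)&(d>0)).astype(np.uint8); m[280:]=0
n,l,s,c=cv2.connectedComponentsWithStats(m)
for i in range(1,n):
    if s[i,4]<15 or s[i,4]>2500: continue
    x,y,w,h,a=s[i]
    if not(160<c[i][0]<480 and 100<c[i][1]<270): continue
    k=l==i; zt=np.median(z[k]); cn=cv2.findContours(k.astype(np.uint8),0,2)[0][0].reshape(-1,2)
    Q=onplane("top",cn,zt)[:,:2]; (cc,sz,an)=cv2.minAreaRect(Q.astype(np.float32))
    print(c[i].round(1),a,"z",zt.round(1),z[k].max().round(1),"mean",W[k][:,:2].mean(0).round(1),"rect",np.round(cc,1),np.round(sz,1),round(an,1))
p=cv2.imread("pics/top0.png")[100:270,165:485]
cv2.imwrite("pics/c1.png",cv2.resize(p,None,fx=2.5,fy=2.5,interpolation=cv2.INTER_CUBIC))
E
```

```text
bench z -0.5241289137572949 118.67342220505884
[427.1 116.7] 415 z 13.2 22.0 mean [ 718.7 -359.2] rect [ 717.7 -359. ] [59.7 91.8] 28.3
[207.4 126.2] 374 z 35.0 43.9 mean [698. 357.] rect [698.2 354.7] [71.8 65.6] 88.6
[316.5 131.5] 215 z 27.3 35.3 mean [674.    4.4] rect [674.5   3.5] [36.4 92.1] 15.7
[252.6 134.7] 191 z 24.3 34.5 mean [668.6 212. ] rect [668.  211.9] [46.3 44.8] 12.9
[386.1 131.4] 238 z 27.7 36.6 mean [ 669.8 -220.9] rect [ 669.1 -218.7] [81.2 29.5] 88.9
[286.5 133.9] 33 z 13.3 17.6 mean [671.  102.6] rect [670.6 102.5] [16.4 19.9] 89.1
[436.2 164.4] 416 z 28.2 38.9 mean [ 558.8 -378.6] rect [ 559.  -376.9] [143.9  31.1] 76.0
[277.3 181.8] 320 z 18.4 26.8 mean [514.2 134.3] rect [512.4 131.7] [150.4 150.4] 1.7
[200.8 164.1] 36 z 38.3 44.4 mean [574.5 377.9] rect [573.9 376.6] [66.1  5. ] 77.5
[367.2 185. ] 431 z 19.0 28.3 mean [ 497.9 -155.5] rect [ 495.2 -149. ] [150.2 240.7] 0.7
[177.9 193.6] 155 z 22.5 31.3 mean [482.  456.3] rect [481.7 456.5] [45.6 41.7] 62.7
[436.1 203.4] 395 z 28.3 36.3 mean [ 433.3 -373.2] rect [ 434.8 -375.4] [142.2  48.1] 80.7
[203.6 206.4] 151 z 22.2 30.4 mean [439.  372.7] rect [438.7 373.3] [42.2 42. ] 89.7
[449.  249.8] 431 z 27.7 38.3 mean [ 285.3 -409.4] rect [ 286.5 -407.5] [ 50.  144.9] 24.2
```

View pics/c1.png

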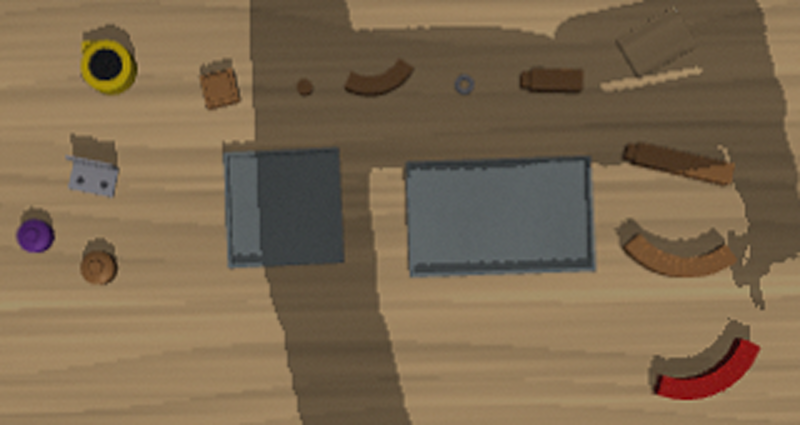

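The sizes and heights agree with the given ones (braces 142×48 and 36×92, post 144×31, trays 150×240 and 150×150). I work out placings from these and start with the long brace.

```bash
cat > go.py <<'E'
import sys
from h import *
from scipy.spatial.transform import Rotation as R
x,y,z,yaw=map(float,sys.argv[1:5]); s=r.sense()
A=R.from_euler('xyz',s['tcp_rot'],degrees=True); B=R.from_euler('xyz',[180,0,yaw],degrees=True)
t=A.inv().apply(np.array([x,y,z])-s['tool_pos']); w=(A.inv()*B).as_rotvec()
print("t",s['time'],"pos",s['tool_pos'].round(1),"rot",s['tcp_rot'].round(1),"gap",round(s['finger_gap'],1),"F",round(s['grip_force'],1))
print("shift",t.round(1),"turn",w.round(3), "rows>=",max(np.linalg.norm(t)/50,np.degrees(np.linalg.norm(w))/8.59).round(1))
E
python3 go.py 424 -373.6 70 80.7
```

```text
t 0.1 pos [ 176.  -573.1  230.3] rot [-179.9   -0.    17.1] gap 85.5 F 0.0
shift [ 295.6 -117.6  160.6] turn [-1.000e-03 -1.000e-03 -1.111e+00] rows>= 7.4
```

Emit:
jog_arm([
  [[295.6, -117.6, 160.6], [0, 0, -1.111]],
  [[295.6, -117.6, 160.6], [0, 0, -1.111]],
  [[295.6, -117.6, 160.6], [0, 0, -1.111]],
  [[295.6, -117.6, 160.6], [0, 0, -1.111]],
  [[295.6, -117.6, 160.6], [0, 0, -1.111]],
  [[295.6, -117.6, 160.6], [0, 0, -1.111]],
  [[295.6, -117.6, 160.6], [0, 0, -1.111]],
  [[295.6, -117.6, 160.6], [0, 0, -1.111]],
  [[295.6, -117.6, 160.6], [0, 0, -1.111]],
  [[295.6, -117.6, 160.6], [0, 0, -1.111]],
], grip=70)

```text
time: 1.1
tool_pos: [423.9, -374.6, 70.7]
tcp_rot: [-180.0, 0.0, 80.6]
ft_force: [-0.5, 0.1, 0.1]
finger_gap: 70.0
grip_force: 0.0
```

```bash
python3 go.py 424 -373.6 8 80.7
python3 - <<'E'
from h import *
p,d=r.snapshot("top"); cv2.imwrite("pics/t2.png",cv2.resize(p[130:260,360:500],None,fx=4,fy=4))
p,d=r.snapshot("side"); cv2.imwrite("pics/s2.png",cv2.resize(p[80:220,280:480],None,fx=4,fy=4))
E
```

```text
t 1.1 pos [ 423.9 -374.6   70.7] rot [-180.     0.    80.6] gap 70.0 F 0.0
shift [ 1.  -0.1 62.7] turn [-0.     0.    -0.001] rows>= 1.3
```

View pics/s2.png

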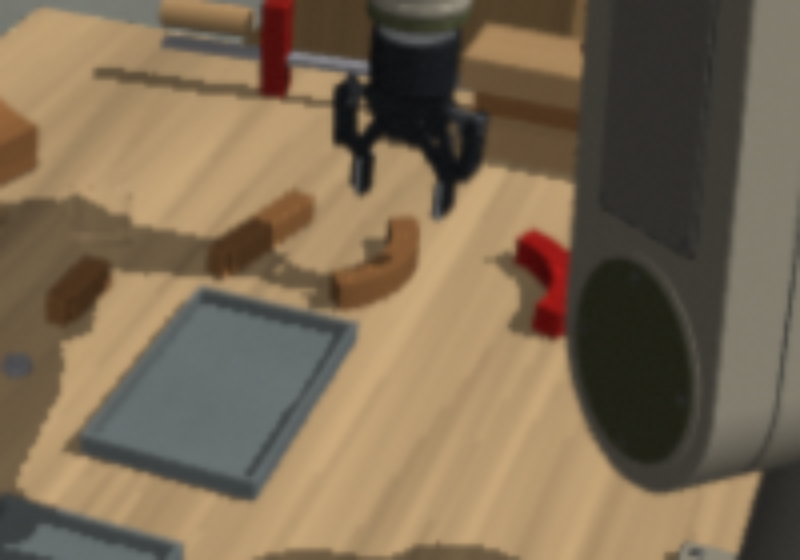

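The fingers hang at crop (360,185) and (440,210), straddling the brace at (390,265). I go down and close.

Emit:
jog_arm([
  [[1, 0, 30], [0, 0, 0]],
  [[1, 0, 50], [0, 0, 0]],
  [[1, 0, 63], [0, 0, 0]],
  [[1, 0, 63], [0, 0, 0]],
])

```text
time: 1.6
tool_pos: [422.7, -373.1, 6.0]
tcp_rot: [-179.9, -0.1, 80.6]
ft_force: [1.1, 1.2, 0.7]
finger_gap: 70.0
grip_force: 0.0
```

Emit:
jog_arm([
  [[0, 0, 0], [0, 0, 0]],
  [[0, 0, 0], [0, 0, 0]],
  [[0, 0, 0], [0, 0, 0]],
  [[0, 0, 0], [0, 0, 0]],
  [[0, 0, 0], [0, 0, 0]],
  [[0, 0, 0], [0, 0, 0]],
], grip=15, force=50)

```text
time: 2.2
tool_pos: [425.3, -374.5, 9.3]
tcp_rot: [179.9, 0.1, 80.7]
ft_force: [-0.7, -0.7, 6.2]
finger_gap: 24.8
grip_force: 51.4
```

```bash
python3 go.py 523.6 -184.7 100 90.7
```

```text
t 2.2 pos [ 425.3 -374.5    9.3] rot [1.799e+02 1.000e-01 8.070e+01] gap 24.8 F 51.4
shift [203.   66.6 -90.9] turn [ 0.002  0.002 -0.174] rows>= 4.6
```

Emit:
jog_arm([
  [[0, 0, -40], [0, 0, 0]],
  [[0, 0, -80], [0, 0, 0]],
  [[0, 0, -91], [0, 0, 0]],
  [[203, 67, -91], [0, 0, -0.174]],
  [[203, 67, -91], [0, 0, -0.174]],
  [[203, 67, -91], [0, 0, -0.174]],
  [[203, 67, -91], [0, 0, -0.174]],
  [[203, 67, -91], [0, 0, -0.174]],
  [[203, 67, -91], [0, 0, -0.174]],
  [[203, 67, -91], [0, 0, -0.174]],
])

```text
time: 3.2
tool_pos: [522.9, -184.3, 98.5]
tcp_rot: [-180.0, 0.0, 90.7]
ft_force: [-0.6, -0.8, -1.5]
finger_gap: 25.0
grip_force: 50.5
```

```bash
python3 go.py 523.6 -184.7 15 90.7
```

```text
t 3.2 pos [ 522.9 -184.3   98.5] rot [-180.     0.    90.7] gap 25.0 F 50.5
shift [-0.4  0.8 83.5] turn [-0.001  0.     0.001] rows>= 1.7
```

Emit:
jog_arm([
  [[0, 1, 35], [0, 0, 0]],
  [[0, 1, 60], [0, 0, 0]],
  [[0, 1, 72], [0, 0, 0]],
  [[0, 1, 79], [0, 0, 0]],
  [[0, 1, 83], [0, 0, 0]],
  [[0, 1, 84], [0, 0, 0]],
  [[0, 1, 84], [0, 0, 0]],
  [[0, 1, 84], [0, 0, 0]],
])

```text
time: 4.0
tool_pos: [525.0, -184.2, 15.7]
tcp_rot: [179.9, 0.0, 90.7]
ft_force: [-0.7, -0.5, -0.1]
finger_gap: 24.6
grip_force: 50.6
```

Emit:
jog_arm([
  [[0, 0, 0.7], [0, 0, 0]],
  [[0, 0, 1.2], [0, 0, 0]],
  [[0, 0, 1.2], [0, 0, 0]],
])

```text
time: 4.3
tool_pos: [524.7, -184.0, 14.3]
tcp_rot: [179.9, 0.0, 90.7]
ft_force: [-1.8, 0.7, 4.9]
finger_gap: 25.0
grip_force: 51.2
```

Emit:
jog_arm([
  [[0, 0, 0], [0, 0, 0]],
  [[0, 0, 0], [0, 0, 0]],
  [[0, 0, 0], [0, 0, 0]],
  [[0, 0, 0], [0, 0, 0]],
  [[0, 0, -30], [0, 0, 0]],
  [[0, 0, -70], [0, 0, 0]],
  [[0, 0, -86], [0, 0, 0]],
  [[0, 0, -86], [0, 0, 0]],
], grip=38)

```text
time: 5.1
tool_pos: [526.6, -185.0, 103.1]
tcp_rot: [179.7, 0.2, 90.7]
ft_force: [0.8, -0.3, -0.5]
finger_gap: 38.3
grip_force: 0.0
```

```bash
python3 go.py 559 -376.9 70 76
```

```text
t 5.1 pos [ 526.6 -185.   103.1] rot [179.7   0.2  90.7] gap 38.3 F 0.0
shift [-192.2   29.9   33.8] turn [0.006 0.002 0.256] rows>= 3.9
```

Emit:
jog_arm([
  [[-192, 30, 32], [0, 0, 0.256]],
  [[-192, 30, 32], [0, 0, 0.256]],
  [[-192, 30, 32], [0, 0, 0.256]],
  [[-192, 30, 32], [0, 0, 0.256]],
  [[-192, 30, 32], [0, 0, 0.256]],
  [[-192, 30, 32], [0, 0, 0.256]],
  [[-192, 30, 32], [0, 0, 0.256]],
  [[-192, 30, 32], [0, 0, 0.256]],
], grip=70)

```text
time: 5.9
tool_pos: [556.6, -374.2, 67.5]
tcp_rot: [-180.0, -0.0, 76.1]
ft_force: [1.1, 0.5, 0.5]
finger_gap: 69.8
grip_force: 0.0
```

```bash
python3 go.py 559 -376.9 8 76;python3 - <<'E'
from h import *
p,d=r.snapshot("top"); cv2.imwrite("pics/t3.png",cv2.resize(p[130:260,310:500],None,fx=4,fy=4))
E
```

```text
t 5.9 pos [ 556.6 -374.2   67.5] rot [-180.    -0.    76.1] gap 69.8 F 0.0
shift [-2.1  2.9 59.5] turn [-0.    -0.     0.002] rows>= 1.2
```

View pics/t3.png

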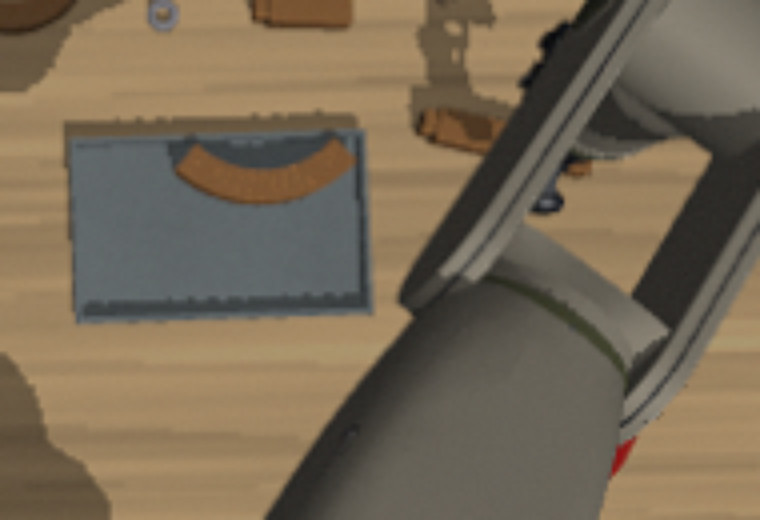

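The long brace lies flat in the tray, around crop (265,175), with its ends just clear of the walls. The lower half of the tray is free for the post.

Emit:
jog_arm([
  [[-2, 2, 30], [0, 0, 0]],
  [[-2, 2, 50], [0, 0, 0]],
  [[-2, 2, 60], [0, 0, 0]],
  [[-2, 2, 60], [0, 0, 0]],
])

```text
time: 6.35
tool_pos: [557.0, -376.4, 5.9]
tcp_rot: [-179.8, -0.1, 76.1]
ft_force: [-0.0, 1.4, 0.4]
finger_gap: 69.9
grip_force: 0.0
```

Emit:
jog_arm([
  [[0, 0, 0], [0, 0, 0]],
  [[0, 0, 0], [0, 0, 0]],
  [[0, 0, 0], [0, 0, 0]],
  [[0, 0, 0], [0, 0, 0]],
  [[0, 0, 0], [0, 0, 0]],
  [[0, 0, 0], [0, 0, 0]],
], grip=15, force=50)

```text
time: 6.95
tool_pos: [559.0, -378.8, 9.4]
tcp_rot: [179.8, 0.1, 76.0]
ft_force: [0.0, -0.1, 6.6]
finger_gap: 27.0
grip_force: 51.2
```

```bash
python3 go.py 463.6 -184.7 100 90.7
```

```text
t 6.95 pos [ 559.  -378.8    9.4] rot [1.798e+02 1.000e-01 7.600e+01] gap 27.0 F 51.2
shift [ 165.2 -139.3  -91.2] turn [ 0.003  0.001 -0.256] rows>= 4.7
```

Emit:
jog_arm([
  [[0, 0, -40], [0, 0, 0]],
  [[0, 0, -80], [0, 0, 0]],
  [[0, 0, -91], [0, 0, 0]],
  [[165, -139, -91], [0, 0, -0.256]],
  [[165, -139, -91], [0, 0, -0.256]],
  [[165, -139, -91], [0, 0, -0.256]],
  [[165, -139, -91], [0, 0, -0.256]],
  [[165, -139, -91], [0, 0, -0.256]],
  [[165, -139, -91], [0, 0, -0.256]],
  [[165, -139, -91], [0, 0, -0.256]],
])

```text
time: 7.95
tool_pos: [463.4, -184.6, 98.9]
tcp_rot: [179.9, 0.0, 90.7]
ft_force: [-0.1, -0.8, -1.0]
finger_gap: 26.9
grip_force: 50.4
```

```bash
python3 go.py 463.6 -184.7 15 90.7
```

```text
t 7.95 pos [ 463.4 -184.6   98.9] rot [179.9   0.   90.7] gap 26.9 F 50.4
shift [-0.1  0.1 83.9] turn [0.001 0.001 0.   ] rows>= 1.7
```

Emit:
jog_arm([
  [[0, 0, 35], [0, 0, 0]],
  [[0, 0, 60], [0, 0, 0]],
  [[0, 0, 72], [0, 0, 0]],
  [[0, 0, 79], [0, 0, 0]],
  [[0, 0, 83], [0, 0, 0]],
  [[0, 0, 84.5], [0, 0, 0]],
  [[0, 0, 85.2], [0, 0, 0]],
  [[0, 0, 85.5], [0, 0, 0]],
  [[0, 0, 85.5], [0, 0, 0]],
])

```text
time: 8.85
tool_pos: [463.7, -184.8, 14.3]
tcp_rot: [179.9, 0.1, 90.7]
ft_force: [-2.8, -0.8, 6.0]
finger_gap: 26.9
grip_force: 51.1
```

Emit:
jog_arm([
  [[0, 0, 0], [0, 0, 0]],
  [[0, 0, 0], [0, 0, 0]],
  [[0, 0, 0], [0, 0, 0]],
  [[0, 0, 0], [0, 0, 0]],
  [[0, 0, -30], [0, 0, 0]],
  [[0, 0, -70], [0, 0, 0]],
  [[0, 0, -86], [0, 0, 0]],
  [[0, 0, -86], [0, 0, 0]],
  [[0, 0, -86], [0, 0, 0]],
], grip=38)

```text
time: 9.75
tool_pos: [463.0, -184.2, 98.9]
tcp_rot: [180.0, 0.0, 90.7]
ft_force: [0.8, 0.5, -0.3]
finger_gap: 37.8
grip_force: 0.0
```

```bash
python3 go.py 438.8 373 70 90.7
```

```text
t 9.75 pos [ 463.  -184.2   98.9] rot [180.    0.   90.7] gap 37.8 F 0.0
shift [557.5 -17.5  28.7] turn [ 0.  0. -0.] rows>= 11.2
```

Emit:
jog_arm([
  [[50, -2, 0], [0, 0, 0]],
  [[557, -17, 0], [0, 0, 0]],
  [[557, -17, 0], [0, 0, 0]],
  [[557, -17, 0], [0, 0, 0]],
  [[557, -17, 0], [0, 0, 0]],
  [[557, -17, 0], [0, 0, 0]],
  [[557, -17, 0], [0, 0, 0]],
  [[557, -17, 0], [0, 0, 0]],
  [[557, -17, 0], [0, 0, 0]],
  [[557, -17, 0], [0, 0, 0]],
], grip=80)

```text
time: 10.75
tool_pos: [439.9, 316.8, 96.9]
tcp_rot: [-179.9, 0.1, 90.7]
ft_force: [1.4, -0.4, 0.4]
finger_gap: 80.3
grip_force: 0.0
```

```bash
python3 go.py 438.8 373 60 90.7
```

```text
t 10.75 pos [439.9 316.8  96.9] rot [-1.799e+02  1.000e-01  9.070e+01] gap 80.3 F 0.0
shift [56.3 -0.3 36.8] turn [-0.003  0.002  0.   ] rows>= 1.3
```

Emit:
jog_arm([
  [[56, 0, 15], [0, 0, 0]],
  [[56, 0, 25], [0, 0, 0]],
  [[56, 0, 37], [0, 0, 0]],
  [[56, 0, 37], [0, 0, 0]],
  [[56, 0, 37], [0, 0, 0]],
])

```text
time: 11.25
tool_pos: [440.5, 369.3, 60.9]
tcp_rot: [-179.9, 0.1, 90.6]
ft_force: [0.5, 0.3, 0.0]
finger_gap: 79.9
grip_force: 0.0
```

```bash
python3 go.py 438.8 373 5 90.7
python3 - <<'E'
from h import *
p,d=r.snapshot("side"); cv2.imwrite("pics/s3.png",cv2.resize(p[90:370,130:450],None,fx=2,fy=2))
E
```

```text
t 11.25 pos [440.5 369.3  60.9] rot [-1.799e+02  1.000e-01  9.060e+01] gap 79.9 F 0.0
shift [ 3.8 -1.6 55.9] turn [-0.002  0.002 -0.002] rows>= 1.1
```

View pics/s3.png

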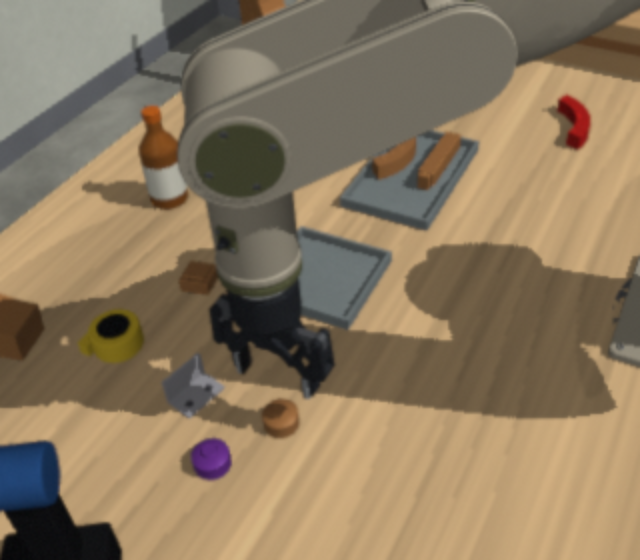

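The post and brace sit apart in the oblong tray, and the fingers (240,365) and (315,385) straddle the brown cap at (280,418).

Emit:
jog_arm([
  [[3, -1.5, 25], [0, 0, 0]],
  [[3, -1.5, 45], [0, 0, 0]],
  [[3, -1.5, 53], [0, 0, 0]],
  [[3, -1.5, 56], [0, 0, 0]],
  [[3, -1.5, 56], [0, 0, 0]],
])

```text
time: 11.8
tool_pos: [440.0, 374.0, 6.7]
tcp_rot: [180.0, -0.0, 90.6]
ft_force: [-0.4, -0.0, 0.6]
finger_gap: 80.0
grip_force: 0.0
```

Emit:
jog_arm([
  [[0, 0, 0], [0, 0, 0]],
  [[0, 0, 0], [0, 0, 0]],
  [[0, 0, 0], [0, 0, 0]],
  [[0, 0, 0], [0, 0, 0]],
  [[0, 0, 0], [0, 0, 0]],
  [[0, 0, 0], [0, 0, 0]],
], grip=30)

```text
time: 12.4
tool_pos: [440.4, 375.0, 7.4]
tcp_rot: [179.9, -0.1, 90.7]
ft_force: [-0.2, -0.9, 6.5]
finger_gap: 41.7
grip_force: 51.1
```

```bash
python3 go.py 494.3 -77 100 90.7
```

```text
t 12.4 pos [440.4 375.    7.4] rot [ 1.799e+02 -1.000e-01  9.070e+01] gap 41.7 F 51.1
shift [-452.5   48.6  -93. ] turn [ 0.002 -0.001 -0.   ] rows>= 9.3
```

Emit:
jog_arm([
  [[0, 0, -20], [0, 0, 0]],
  [[0, 0, -55], [0, 0, 0]],
  [[0, 0, -85], [0, 0, 0]],
  [[-15, 2, -93], [0, 0, 0]],
  [[-45, 5, -93], [0, 0, 0]],
  [[-85, 9, -93], [0, 0, 0]],
  [[-125, 13, -93], [0, 0, 0]],
  [[-165, 18, -93], [0, 0, 0]],
  [[-205, 22, -93], [0, 0, 0]],
  [[-245, 26, -93], [0, 0, 0]],
])

```text
time: 13.4
tool_pos: [467.6, 127.4, 98.1]
tcp_rot: [-180.0, 0.0, 90.7]
ft_force: [0.9, -0.3, -0.2]
finger_gap: 41.5
grip_force: 50.8
```

Emit:
jog_arm([
  [[-40, 4, 0], [0, 0, 0]],
  [[-80, 9, 0], [0, 0, 0]],
  [[-120, 13, 0], [0, 0, 0]],
  [[-155, 17, 0], [0, 0, 0]],
  [[-185, 20, 0], [0, 0, 0]],
  [[-200, 22, 0], [0, 0, 0]],
  [[-207, 22.5, 0], [0, 0, 0]],
  [[-207, 22.5, 0], [0, 0, 0]],
])

```text
time: 14.2
tool_pos: [492.9, -77.4, 98.5]
tcp_rot: [-180.0, -0.0, 90.6]
ft_force: [0.4, -0.2, -1.5]
finger_gap: 41.7
grip_force: 50.8
```

```bash
python3 go.py 494.3 -77 13 90.7
```

```text
t 14.2 pos [492.9 -77.4  98.5] rot [-180.    -0.    90.6] gap 41.7 F 50.8
shift [ 0.3  1.4 85.5] turn [-0.001 -0.    -0.001] rows>= 1.7
```

Emit:
jog_arm([
  [[0, 1, 35], [0, 0, 0]],
  [[0, 1, 60], [0, 0, 0]],
  [[0, 1, 72], [0, 0, 0]],
  [[0, 1, 80], [0, 0, 0]],
  [[0, 1, 84], [0, 0, 0]],
  [[0, 1, 85.5], [0, 0, 0]],
  [[0, 1, 86.3], [0, 0, 0]],
  [[0, 1, 86.6], [0, 0, 0]],
  [[0, 1, 86.6], [0, 0, 0]],
])

```text
time: 15.1
tool_pos: [494.8, -77.3, 13.0]
tcp_rot: [179.9, 0.0, 90.7]
ft_force: [-0.7, -0.2, -0.5]
finger_gap: 41.7
grip_force: 50.8
```

Emit:
jog_arm([
  [[0, 0, 0.6], [0, 0, 0]],
  [[0, 0, 1], [0, 0, 0]],
  [[0, 0, 1], [0, 0, 0]],
])

```text
time: 15.4
tool_pos: [494.8, -77.3, 12.4]
tcp_rot: [180.0, 0.0, 90.7]
ft_force: [-2.8, 0.5, 8.8]
finger_gap: 41.5
grip_force: 51.7
```

Emit:
jog_arm([
  [[0, 0, 0], [0, 0, 0]],
  [[0, 0, 0], [0, 0, 0]],
  [[0, 0, 0], [0, 0, 0]],
  [[0, 0, 0], [0, 0, 0]],
  [[0, 0, -30], [0, 0, 0]],
  [[0, 0, -70], [0, 0, 0]],
  [[0, 0, -86], [0, 0, 0]],
  [[0, 0, -86], [0, 0, 0]],
  [[0, 0, -86], [0, 0, 0]],
], grip=62)

```text
time: 16.3
tool_pos: [494.4, -77.1, 97.3]
tcp_rot: [180.0, 0.0, 90.7]
ft_force: [-0.6, 0.6, -0.5]
finger_gap: 62.3
grip_force: 0.0
```

```bash
python3 go.py 668 212 80 12.9
```

```text
t 16.3 pos [494.4 -77.1  97.3] rot [180.    0.   90.7] gap 62.3 F 0.0
shift [287.  177.1  17.3] turn [ 0.    -0.     1.358] rows>= 9.1
```

Emit:
jog_arm([
  [[287, 177, 17], [0, 0, 1.358]],
  [[287, 177, 17], [0, 0, 1.358]],
  [[287, 177, 17], [0, 0, 1.358]],
  [[287, 177, 17], [0, 0, 1.358]],
  [[287, 177, 17], [0, 0, 1.358]],
  [[287, 177, 17], [0, 0, 1.358]],
  [[287, 177, 17], [0, 0, 1.358]],
  [[287, 177, 17], [0, 0, 1.358]],
  [[287, 177, 17], [0, 0, 1.358]],
  [[287, 177, 17], [0, 0, 1.358]],
], grip=80)

```text
time: 17.3
tool_pos: [666.2, 212.3, 76.8]
tcp_rot: [180.0, 0.3, 12.6]
ft_force: [0.7, 0.1, 0.6]
finger_gap: 80.0
grip_force: 0.0
```

Emit:
jog_arm([
  [[0, 0, 0], [0, 0, 0]],
  [[0, 0, 0], [0, 0, 0]],
])

```text
time: 17.5
tool_pos: [666.9, 211.7, 78.5]
tcp_rot: [180.0, 0.2, 13.0]
ft_force: [-0.3, -0.0, -0.5]
finger_gap: 79.8
grip_force: 0.0
```

```bash
python3 go.py 668 212 5 12.9
python3 - <<'E'
from h import *
p,d=r.snapshot("side"); cv2.imwrite("pics/s4.png",cv2.resize(p[90:330,150:450],None,fx=2,fy=2))
E
```

```text
t 17.5 pos [666.9 211.7  78.5] rot [180.    0.2  13. ] gap 79.8 F 0.0
shift [ 1.4 -0.  73.5] turn [0.    0.003 0.001] rows>= 1.5
```

View pics/s4.png

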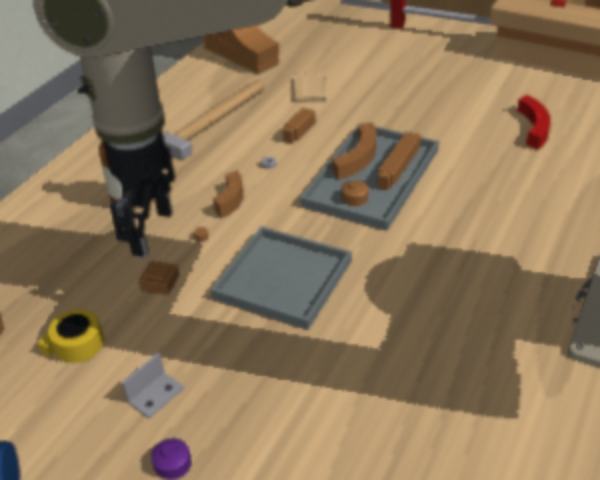

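The oblong tray now holds all three parts flat and apart: brace (355,150), post (398,160) and cap (355,192). The gripper at (145,215) is above the block at (158,277).

Emit:
jog_arm([
  [[1, 0, 35], [0, 0, 0]],
  [[1, 0, 60], [0, 0, 0]],
  [[1, 0, 70], [0, 0, 0]],
  [[1, 0, 73.5], [0, 0, 0]],
  [[1, 0, 73.5], [0, 0, 0]],
])

```text
time: 18.05
tool_pos: [669.0, 212.2, 7.2]
tcp_rot: [-180.0, -0.0, 12.9]
ft_force: [-0.2, -0.2, 0.7]
finger_gap: 79.9
grip_force: 0.0
```

Emit:
jog_arm([
  [[0, 0, 0], [0, 0, 0]],
  [[0, 0, 0], [0, 0, 0]],
  [[0, 0, 0], [0, 0, 0]],
  [[0, 0, 0], [0, 0, 0]],
  [[0, 0, 0], [0, 0, 0]],
  [[0, 0, 0], [0, 0, 0]],
], grip=30)

```text
time: 18.65
tool_pos: [670.1, 212.6, 8.8]
tcp_rot: [-180.0, -0.2, 12.9]
ft_force: [-0.7, -0.4, 5.4]
finger_gap: 42.6
grip_force: 52.1
```

```bash
python3 go.py 480.4 130.8 100 1.7
```

```text
t 18.65 pos [670.1 212.6   8.8] rot [-180.    -0.2   12.9] gap 42.6 F 52.1
shift [-202.9   37.4  -91.8] turn [-0.    -0.003  0.195] rows>= 4.5
```

Emit:
jog_arm([
  [[0, 0, -20], [0, 0, 0]],
  [[0, 0, -55], [0, 0, 0]],
  [[0, 0, -85], [0, 0, 0]],
  [[-15, 3, -92], [0, 0, 0.02]],
  [[-50, 10, -92], [0, 0, 0.06]],
  [[-90, 17, -92], [0, 0, 0.11]],
  [[-130, 25, -92], [0, 0, 0.16]],
  [[-170, 32, -92], [0, 0, 0.195]],
  [[-195, 36, -92], [0, 0, 0.195]],
  [[-203, 37, -92], [0, 0, 0.195]],
])

```text
time: 19.65
tool_pos: [477.1, 130.2, 98.8]
tcp_rot: [180.0, 0.0, 1.7]
ft_force: [0.8, 0.3, -0.9]
finger_gap: 42.6
grip_force: 51.4
```

Emit:
jog_arm([
  [[0, 0, 0], [0, 0, 0]],
  [[0, 0, 0], [0, 0, 0]],
])

```text
time: 19.85
tool_pos: [480.6, 131.3, 99.7]
tcp_rot: [-180.0, -0.1, 1.7]
ft_force: [0.2, -0.5, -0.4]
finger_gap: 42.6
grip_force: 51.4
```

```bash
python3 go.py 480.4 130.8 13.8 1.7
```

```text
t 19.85 pos [480.6 131.3  99.7] rot [-1.8e+02 -1.0e-01  1.7e+00] gap 42.6 F 51.4
shift [-0.3  0.5 85.9] turn [-0.    -0.002  0.   ] rows>= 1.7
```

Emit:
jog_arm([
  [[0, 0, 35], [0, 0, 0]],
  [[0, 0, 60], [0, 0, 0]],
  [[0, 0, 72], [0, 0, 0]],
  [[0, 0, 80], [0, 0, 0]],
  [[0, 0, 84], [0, 0, 0]],
  [[0, 0, 85.5], [0, 0, 0]],
  [[0, 0, 86], [0, 0, 0]],
  [[0, 0, 86.4], [0, 0, 0]],
  [[0, 0, 86.4], [0, 0, 0]],
])

```text
time: 20.75
tool_pos: [480.1, 131.1, 13.8]
tcp_rot: [-180.0, -0.1, 1.7]
ft_force: [-1.8, -0.0, 5.8]
finger_gap: 42.6
grip_force: 52.0
```

Contact with the floor, so I release it.

Emit:
jog_arm([
  [[0, 0, 0], [0, 0, 0]],
  [[0, 0, 0], [0, 0, 0]],
  [[0, 0, 0], [0, 0, 0]],
  [[0, 0, 0], [0, 0, 0]],
  [[0, 0, -30], [0, 0, 0]],
  [[0, 0, -70], [0, 0, 0]],
  [[0, 0, -86], [0, 0, 0]],
  [[0, 0, -86], [0, 0, 0]],
  [[0, 0, -86], [0, 0, 0]],
], grip=62)

```text
time: 21.65
tool_pos: [479.2, 130.9, 98.4]
tcp_rot: [-180.0, -0.0, 1.7]
ft_force: [0.2, 0.1, 0.6]
finger_gap: 62.2
grip_force: 0.0
```

```bash
python3 go.py 668.2 1.7 80 105.7
```

```text
t 21.65 pos [479.2 130.9  98.4] rot [-180.    -0.     1.7] gap 62.2 F 0.0
shift [185.  134.8  18.4] turn [ 0.    -0.    -1.815] rows>= 12.1
```

Emit:
jog_arm([
  [[185, 135, 0], [0, 0, -1.815]],
  [[185, 135, 0], [0, 0, -1.815]],
  [[185, 135, 0], [0, 0, -1.815]],
  [[185, 135, 0], [0, 0, -1.815]],
  [[185, 135, 18], [0, 0, -1.815]],
  [[185, 135, 18], [0, 0, -1.815]],
  [[185, 135, 18], [0, 0, -1.815]],
  [[185, 135, 18], [0, 0, -1.815]],
  [[185, 135, 18], [0, 0, -1.815]],
  [[185, 135, 18], [0, 0, -1.815]],
], grip=66)

```text
time: 22.65
tool_pos: [666.6, 1.5, 77.6]
tcp_rot: [-179.8, -0.0, 88.0]
ft_force: [0.0, 1.1, 0.4]
finger_gap: 65.9
grip_force: 0.0
```

```bash
python3 go.py 668.2 1.7 60 105.7
```

```text
t 22.65 pos [666.6   1.5  77.6] rot [-179.8   -0.    88. ] gap 65.9 F 0.0
shift [ 0.2  1.7 17.6] turn [-0.004 -0.001 -0.309] rows>= 2.1
```

Emit:
jog_arm([
  [[0, -1, 10], [0, 0, -0.15]],
  [[0, -1, 18], [0, 0, -0.309]],
  [[0, -1, 18], [0, 0, -0.309]],
  [[0, -1, 18], [0, 0, -0.309]],
  [[0, -1, 18], [0, 0, -0.309]],
])

```text
time: 23.15
tool_pos: [667.0, 1.5, 62.2]
tcp_rot: [-180.0, -0.0, 105.2]
ft_force: [0.8, 0.0, 0.7]
finger_gap: 66.2
grip_force: 0.0
```

```bash
python3 go.py 668.2 1.7 8 105.7
python3 - <<'E'
from h import *
p,d=r.snapshot("side"); cv2.imwrite("pics/s5.png",cv2.resize(p[100:280,180:420],None,fx=3,fy=3))
E
```

```text
t 23.15 pos [667.    1.5  62.2] rot [-180.    -0.   105.2] gap 66.2 F 0.0
shift [-0.2  1.2 54.2] turn [-0.001 -0.    -0.01 ] rows>= 1.1
```

View pics/s5.png

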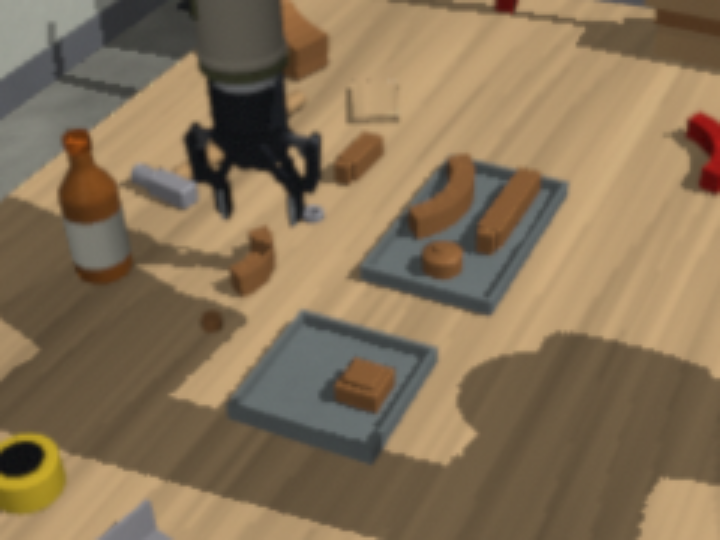

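The block (367,385) lies flat in the square tray. The fingers (222,210) and (297,212) straddle the short brace at (255,265).

Emit:
jog_arm([
  [[0, 0, 25], [0, 0, -0.01]],
  [[0, 0, 43], [0, 0, -0.01]],
  [[0, 0, 51], [0, 0, -0.01]],
  [[0, 0, 54], [0, 0, -0.01]],
  [[0, 0, 54], [0, 0, -0.01]],
])

```text
time: 23.7
tool_pos: [666.9, 1.5, 8.1]
tcp_rot: [-180.0, -0.0, 105.9]
ft_force: [-0.5, 0.1, 0.4]
finger_gap: 65.9
grip_force: 0.0
```

Emit:
jog_arm([
  [[0, 0, 0], [0, 0, 0]],
  [[0, 0, 0], [0, 0, 0]],
  [[0, 0, 0], [0, 0, 0]],
  [[0, 0, 0], [0, 0, 0]],
  [[0, 0, 0], [0, 0, 0]],
  [[0, 0, 0], [0, 0, 0]],
], grip=12)

```text
time: 24.3
tool_pos: [668.1, 1.4, 9.7]
tcp_rot: [179.9, 0.0, 105.9]
ft_force: [-0.6, 0.6, 5.8]
finger_gap: 21.2
grip_force: 48.4
```

```bash
python3 go.py 545.4 132.7 100 91.7
```

```text
t 24.3 pos [668.1   1.4   9.7] rot [179.9   0.  105.9] gap 21.2 F 48.4
shift [159.9 -81.8 -90.6] turn [0.002 0.    0.248] rows>= 4.0
```

Emit:
jog_arm([
  [[0, 0, -20], [0, 0, 0]],
  [[0, 0, -55], [0, 0, 0]],
  [[0, 0, -85], [0, 0, 0]],
  [[15, -8, -91], [0, 0, 0.02]],
  [[45, -23, -91], [0, 0, 0.07]],
  [[80, -41, -91], [0, 0, 0.13]],
  [[115, -59, -91], [0, 0, 0.19]],
  [[145, -74, -91], [0, 0, 0.248]],
  [[160, -82, -91], [0, 0, 0.248]],
  [[160, -82, -91], [0, 0, 0.248]],
])

```text
time: 25.3
tool_pos: [543.0, 134.3, 99.3]
tcp_rot: [-180.0, -0.0, 91.9]
ft_force: [0.1, -0.8, 0.5]
finger_gap: 21.3
grip_force: 47.8
```

Emit:
jog_arm([
  [[0, 0, 0], [0, 0, 0]],
  [[0, 0, 0], [0, 0, 0]],
])

```text
time: 25.5
tool_pos: [545.4, 132.0, 99.7]
tcp_rot: [180.0, 0.0, 91.7]
ft_force: [0.4, -0.8, -1.0]
finger_gap: 21.2
grip_force: 47.8
```

```bash
python3 go.py 545.4 132.7 14.7 91.7
```

```text
t 25.5 pos [545.4 132.   99.7] rot [180.    0.   91.7] gap 21.2 F 47.8
shift [ 0.8 -0.  85. ] turn [0.001 0.    0.   ] rows>= 1.7
```

Emit:
jog_arm([
  [[0, 0, 35], [0, 0, 0]],
  [[0, 0, 60], [0, 0, 0]],
  [[0, 0, 72], [0, 0, 0]],
  [[0, 0, 80], [0, 0, 0]],
  [[0, 0, 83.5], [0, 0, 0]],
  [[0, 0, 84.8], [0, 0, 0]],
  [[0, 0, 85.3], [0, 0, 0]],
  [[0, 0, 85.7], [0, 0, 0]],
  [[0, 0, 85.7], [0, 0, 0]],
])

```text
time: 26.4
tool_pos: [545.1, 133.0, 14.7]
tcp_rot: [179.9, -0.0, 91.7]
ft_force: [0.2, 0.2, 1.2]
finger_gap: 20.6
grip_force: 48.0
```

Emit:
jog_arm([
  [[0, 0, 0.4], [0, 0, 0]],
  [[0, 0, 0.5], [0, 0, 0]],
  [[0, 0, 0.5], [0, 0, 0]],
])

```text
time: 26.7
tool_pos: [545.1, 133.0, 14.6]
tcp_rot: [179.9, -0.0, 91.7]
ft_force: [-2.1, 0.2, 8.3]
finger_gap: 21.4
grip_force: 48.8
```

Emit:
jog_arm([
  [[0, 0, 0], [0, 0, 0]],
  [[0, 0, 0], [0, 0, 0]],
  [[0, 0, 0], [0, 0, 0]],
  [[0, 0, 0], [0, 0, 0]],
  [[0, 0, -30], [0, 0, 0]],
  [[0, 0, -70], [0, 0, 0]],
  [[0, 0, -110], [0, 0, 0]],
  [[0, 0, -150], [0, 0, 0]],
  [[0, 0, -180], [0, 0, 0]],
  [[0, 0, -180], [0, 0, 0]],
], grip=34)

```text
time: 27.7
tool_pos: [547.5, 133.4, 199.5]
tcp_rot: [179.5, -0.1, 91.7]
ft_force: [1.2, 0.8, 0.4]
finger_gap: 33.9
grip_force: 0.0
```

Emit:
jog_arm([
  [[-50, 0, 0], [0, 0, 0]],
  [[-100, 0, 0], [0, 0, 0]],
  [[-150, 0, 0], [0, 0, 0]],
  [[-200, 0, 0], [0, 0, 0]],
  [[-250, 0, 0], [0, 0, 0]],
  [[-300, 0, 0], [0, 0, 0]],
  [[-350, 0, 0], [0, 0, 0]],
  [[-400, 0, 0], [0, 0, 0]],
  [[-450, 0, 0], [0, 0, 0]],
  [[-480, 0, 0], [0, 0, 0]],
])

```text
time: 28.7
tool_pos: [557.6, -350.5, 191.8]
tcp_rot: [-179.9, -0.0, 91.6]
ft_force: [0.0, 0.4, -0.5]
finger_gap: 34.1
grip_force: 0.0
```

Run:
```python
from h import *
p,d=r.snapshot("top"); cv2.imwrite("pics/t6.png",cv2.resize(p[100:270,165:485],None,fx=2.5,fy=2.5))
W=world("top",d); z=W[...,2]; m=((z>23)&(z<60)).astype(np.uint8)
n,l,s,c=cv2.connectedComponentsWithStats(m)
for i in range(1,n):
    k=l==i
    if 30<s[i,4]<600 and 240<c[i][0]<420 and 100<c[i][1]<230:
        q=W[k]; A=np.c_[q[:,:2]-q[:,:2].mean(0),np.ones(len(q))]
        f=np.linalg.lstsq(A,q[:,2],rcond=None)[0]
        print(c[i].round(),s[i,4],q.mean(0).round(1),"slope",f[:2].round(3))
```

```text
[387. 131.] 203 [ 671.  -222.2   28.6] slope [ 0.01 -0.01]
[377. 173.] 380 [ 534.2 -185.    33. ] slope [-0.015 -0.004]
[277. 170.] 200 [550.7 133.2  32.6] slope [0.032 0.   ]
[343. 186.] 140 [495.4 -77.6  29.5] slope [-0.039 -0.021]
[279. 192.] 172 [481.5 128.   30.5] slope [-0.018  0.049]
[378. 195.] 380 [ 464.3 -187.9   32.9] slope [ 0.004 -0.009]
```

View pics/t6.png

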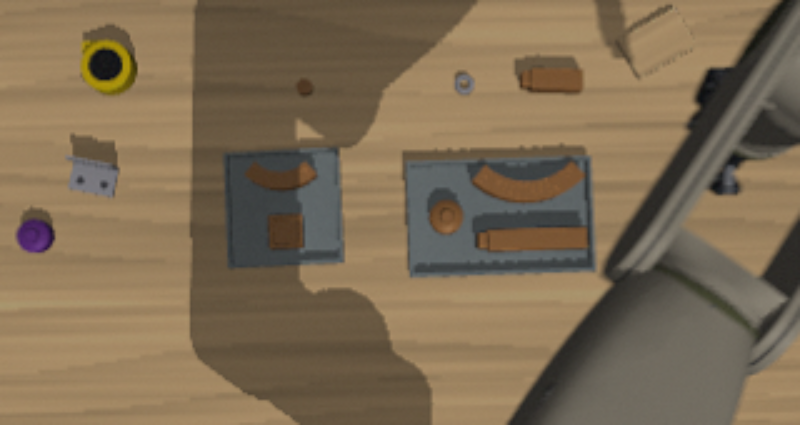

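All five parts lie flat: braces at crop (280,175) and (525,185), post (532,239), cap (446,217) and block (286,231). Their tops are at about 33 mm, which is 5 + 28, and the slopes are within noise. The short post and the angle have not moved.

Emit:
jog_arm([
  [[0, 0, 0], [0, 0, 0]],
  [[0, 0, 0], [0, 0, 0]],
  [[0, 0, 0], [0, 0, 0]],
])

```text
time: 29.05
tool_pos: [558.9, -345.6, 192.8]
tcp_rot: [-180.0, -0.0, 91.8]
ft_force: [-0.4, 1.7, -0.6]
finger_gap: 34.0
grip_force: 0.0
```

```bash
python3 -c "
from bench import r
print(r.hand_in())"
```

```text
the job is handed in; nothing more can be done
None
```

Both kits are made up and handed in at about 29 s: the last camera check showed all five parts flat in their trays and the short post and steel angle still in place, but the hand-in returned no verdict.

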